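# Tip a filter cassette into its station and draw it snug with the cam

## Robot

A 6-joint arm with a two-finger parallel gripper is mounted at the origin on the work surface. World frame = base frame: x ahead of the robot, y to its left, z up, the work surface at z = 0. Lengths are in m, angles in rad, forces in N, time in s.
With the tool pointing down it reaches from about 0.425 to 0.95 m from the base axis. Payload 3.5 kg.
Tool frame: the origin (TCP) lies midway between the tips of the shut fingers; the grasp point (between the pads) lies 19 mm behind it (ctrl.pinch_z is the distance from the TCP to the grasp point, in m); z points along the fingers, y is the line along which they close (so a half turn about z gives the same grasp; the last joint's range is limited). The gripper opens to 85 mm and grips with 20 to 120 N. Pads are 22 mm wide; open, the fingers measure 114 mm over their backs; the gripper's body (76 mm by 85 mm) begins 54 mm behind the grasp point. The pads swing forward as they close: fully open they stand 13 mm farther back than shut.
Start: joints at [1.018, 0.286, 1.577, -0, 1.279, -0.15], TCP at [0.265, 0.621, 0.231] pointing down, gripper open.
Joint ranges: [-2.77, 2.77], [-0.9, 2.22], [0.21, 2.48], [-1.53, 4.67], [0.24, 2.81], [-2.84, 2.84]. Speed limits (rad/s): [2.79, 2.79, 3.14, 3.14, 3.14, 3.14].

## Interface

Orientations are given as a unit quaternion [x, y, z, w].
In Python, from plant import get_state, viewer, sign_off, ctrl gives the robot as it stands. The module is installed in compiled form; this text tells all that it offers.
- The arm moves only by the shell command python3 -m handwheel 'ROWS' [FORCE]. ROWS is JSON, a list that holds one entry, the list of rows, each a list of 5 numbers: the finger opening in m, from 0 to 0.0854, then the shift along the tool's x, y, z in m, then the turn about the tool's z in degrees. In form: [[[claw, x, y, z, spin], ...]]. A call has 1 to 12 rows; each row shifts and turns the commanded pose from where the row before left it, along the tool's axes as they then stand; what a row does not reach is not made up. A row lasts 1/12 s, in which the tool goes at most 41.7 mm and 7.16 degrees, less where a joint would pass 70% of its speed; a pose out of reach is approached as far as the arm can. A call is refused whole if a number of a shift passes 0.0417 or a number of a turn 7.16, either way. A call with a gripper value outside its range is refused whole. The fingers move at their own pace and stop on an object; FORCE is the grip in N (left out, the last holds). Time passes only in rows, so rows that do not move let the fingers close. It gives the time, the measured TCP pose, the force, the opening and the grip force at its end, in the units of the state.
- get_state(): the state, without advancing time (a new reading comes with each control period).
- viewer.read_camera(name): name is "side" or "top"; returns the picture (400x640x3 uint8, blue, green, red); there is no depth.
- viewer.camera_params(name): a dict with "fov_y" (degrees; the focal length in pixels is half the picture's height over the tangent of half this angle, whatever the lens; pixels are square), "cx", "cy" (the principal point, pixels), "xyz" and "attitude" of the camera in the world. Camera axes: x right, y up, looking along -z (the intrinsics and any distortion apply to the point x, -y, -z); pixel columns grow to the right and rows downward; lengths in m; the calibration is good to about 2 mm. A picture is of the moment at which its call begins. camera_params takes no time and is no camera call.
- sign_off(): hands the job in; it is judged then, once.
Trained networks look in the newest picture that a camera, given by its name, has taken for a name from the list of things; names that differ only in an ending like _2 or _b are one class to them, and where a whole thing is asked for, a point or a joint stands for the part that bears it (a point fixed in the world has none). Each returns a list of dicts, best first, with "confidence" (0 to 1); they miss things now and then, are a little off and sometimes report something else, mostly with a low value. They report only what shows in the picture. A call takes as long as a camera call. They do not tell look-alikes from the thing itself.
- viewer.look_for(camera, name): "extent" ([left, top, width, height] as shares, 0 to 1, of the picture: columns of its width, rows of its height, round what is visible of it).
- viewer.outline_of(camera, name): "mask" (400x640 bool, what is visible of it) and "extent" ([left, top, width, height] as shares, 0 to 1, of the picture: columns of its width, rows of its height, round what is visible of it).
- viewer.pinpoint(camera, name): "xy" ([column, row] as shares, 0 to 1, of the picture: columns of its width, rows of its height: a listed point, or the origin of a listed thing).
The state is a dict: "time": time; "qpos": joint angles; "dq": joint speeds; "joint_efforts": joint torques, N m; "eef_pos": TCP position; "tcp_rot": TCP orientation; "contact_force": force on the tool from outside, world axes, zero at the start; "wrist_torque": the same for the moment, N m; "opening": opening from 0.0 (shut) to 1.0 (fully open); "finger_force": force on a finger pad.
Only numpy, scipy, OpenCV 4.12 (cv2) and the standard library are available. Lean on these libraries where they do the work, as an engineer would, in place of code of your own. Each camera call takes 0.05 s, during which the arm holds its last target. There are 200 camera calls.

## Task

On the filter station, tip the standing white filter cassette over so it lies flat in its channel, slide it home against the rubber gasket, then swing the cam lever about a quarter turn so its hook catches the cassette's stud and draws it snug on the gasket. Feel for the lever coming up tight and stop there: do not crush the gasket by forcing the lever on. Leave the other things on the bench alone.

Things in the scene. Friction and masses are not known exactly. Their poses are not given: they have to be found in the camera images.
- station: Filter station, fixed: flat base 690 x 150 x 12 mm with a straight channel and, at one end, the housing. Origin on the bench under the gasket face. x = along the channel, the way the cassette goes home (channel x -0.355 to 0, housing beyond 0.01), y = to the left of that, z up. Channel floor z 0.012, 112 mm between side rails (tops at z 0.028), centred on y 0
- gasket_middle (a point): Nominal middle of the face of the gasket, a black upright rubber pad 104 mm wide, z 0.014 to 0.055, facing -x of the station. The true face lies up to 4 mm nearer or farther along x (new or worn rubber: not measured, to be felt). It yields about 1 mm per 8 N; more than 60 N crushes it
- housing: White and purple fan housing fixed on the station, same origin and axes. A low neck (x 0.017 to 0.092, top z 0.054) carries the gasket on its near face and the cam on top; then a fan box 190 x 150 mm, top z 0.130
- cassette: White filter cassette, 0.6 to 0.9 kg, slab 40 mm thick (x), 104 wide (y), 140 tall (z); starts standing on end in the channel, its x along the station's x, 280 to 315 mm short of the gasket. Origin: centre of its foot. Tipped towards the gasket it lies 40 mm high, stud up, top end leading, foot as rear face (origin then 20 mm above the floor); lying, it slides at 3 to 6 N
- stud (a point): Middle of the steel stud, 16 mm across, that sticks out 24 mm from the cassette's -x face, 95 mm above its foot, on the centre line. With the cassette lying, the stud's top is 76 mm above the bench, and it is 45 mm behind the leading end
- cam_axis (a point): Point on the upright axis of the cam lever, at half the paddle's height, x 0.020, y 0, z 0.090 of the station. Below the paddle a spiral hook (z 0.058 to 0.070, reaching 96 mm from the axis) passes behind the stud if the cassette is within 4 mm of touching the gasket, and draws it in about 1 mm per 0.08 rad
- camlever (a joint): Cam lever angle (rad, 0 to 2.15), starts 0 to 0.2, grows counter-clockwise from above. At 0 the paddle points along the station's +y, at 1.57 back over the channel (-x). Pushed 105 mm from the axis it turns at 1 to 2 N; at about 4 N the gasket starts to give, 6 to 8 N (some 0.2 rad on) is snug, over 10 N too tight. Snug lies between 1.2 and 2.05 rad. Stays where left
- paddle_end (a point): Centre of the end of the lever's paddle, 120 mm from the cam axis, half-way up the paddle, a bar 18 mm wide, z 0.080 to 0.100 of the station
- water_bottle_a: Bystander, leave alone: clear drinking bottle, 64 mm across, 150 mm tall, beside the channel; origin under its centre
- water_bottle_b: Bystander, leave alone: second clear drinking bottle, same size; origin under its centre
- scoop_cup: Bystander, leave alone: steel cup 80 mm across, 70 mm tall, beside the channel; origin under its centre
- disinfectant: Bystander, leave alone: white bottle 72 mm across, 190 mm tall; origin under its centre
- pellet_jar: Bystander, leave alone: amber jar 84 mm across, 110 mm tall; origin under its centre
- brush: Bystander, leave alone: brush lying on the bench, handle to its -x; origin under its middle
- card_tray: Bystander, leave alone: grey open tray 140 x 100 x 45 mm; origin under its centre
There are look-alikes about, which are no part of the job. Leave any blue or red look-alike of the cassette alone.

How it is judged:
By the outcome, as a careful person would: the job done as asked, in the order asked, and still so for the second after the job is handed in, with the robot touching nothing.
It also fails if it takes over 72 s, if anything falls off the work surface, if the arm or the gripper's body presses on something with over 40 N, if the wrist force passes 120 N, or if a joint passes its speed limit or range.

## Working session

There is one attempt and no reset: what is moved stays moved. The work goes in short steps, Python scripts to look and compute and a shell command to move; the robot and the scene stay as the last step left them, time stands still between calls to the robot, and variables do not carry over. Pictures are saved under pics/ and viewed, at most 10 in all, crops included, and the job is handed in when it is done.

```bash
mkdir -p pics; cat > h.py <<'E'
import numpy as np, cv2
from scipy.spatial.transform import Rotation as R
from plant import get_state, viewer, sign_off, ctrl
def cam(n):
    p=viewer.camera_params(n); f=200/np.tan(np.radians(p['fov_y'])/2); return p,f,R.from_quat(p['attitude']).as_matrix() if len(np.shape(p['attitude']))==1 and len(p['attitude'])==4 else np.array(p['attitude'])
def ray(n,u,v):
    p,f,M=cam(n); d=M@np.array([(u-p['cx'])/f,-(v-p['cy'])/f,-1]); return np.array(p['xyz']),d
def onz(n,u,v,z):
    o,d=ray(n,u,v); return o+d*(z-o[2])/d[2]
def proj(n,P):
    p,f,M=cam(n); c=M.T@(np.array(P)-p['xyz']); return p['cx']-f*c[0]/c[2], p['cy']+f*c[1]/c[2]
E
python3 - <<'E'
from h import *
print(get_state())
for n in('side','top'):
    print(viewer.camera_params(n)); im=viewer.read_camera(n); cv2.imwrite(f'pics/{n}0.png',im)
    for t in('cassette','station','gasket_middle','stud','cam_axis','paddle_end','housing'):
        print(n,t,[(round(d['confidence'],2),np.round(np.array(d['xy'])*[640,400],1)) for d in viewer.pinpoint(n,t)][:4])
E
```

```text
{'time': 0.0, 'qpos': array([ 1.01797986e+00,  2.87170692e-01,  1.57815390e+00, -5.66186034e-06,
        1.27857561e+00, -1.49986535e-01]), 'dq': array([-0.00030637, -0.00125965,  0.00248364, -0.00231116, -0.00154668,
        0.00048318]), 'joint_efforts': array([ 3.39486751e-04, -4.05983698e+01, -2.92625266e+01, -1.42186695e-04,
        5.82353459e-03, -1.42884147e-06]), 'eef_pos': array([0.26424089, 0.62043253, 0.22995632]), 'tcp_rot': array([ 2.00054958e-01,  9.79783998e-01, -1.08420244e-03, -3.94601291e-04]), 'contact_force': array([ 0.37544702,  0.2726999 , -0.57752646]), 'wrist_torque': array([0.02716474, 0.00987599, 0.05882637]), 'finger_force': 0.0, 'opening': 1.0010848550131368}
{'fov_y': 50.19995207375142, 'cx': 317.56916710084295, 'cy': 189.60912958594034, 'xyz': array([-0.28126665, -0.80737364,  1.12210748]), 'attitude': array([ 0.36100845, -0.16358563, -0.37485321,  0.83809171])}
side cassette [(0.7, array([334.8, 219.5])), (0.62, array([292. , 264.1])), (0.56, array([407.7, 214.7]))]
side station [(0.96, array([287.4, 180.5]))]
side gasket_middle [(0.82, array([286. , 1
[... 410 characters left out ...]
15.9667393088464, 'cy': 190.26245144427418, 'xyz': array([ 0.32523349, -0.046758  ,  1.50146807]), 'attitude': array([ 0.04418421, -0.05274243, -0.6956623 ,  0.7150664 ])}
top cassette [(0.9, array([350.6, 191.8])), (0.8, array([404.8, 138.4])), (0.75, array([358.2, 268.7])), (0.31, array([260. , 178.3]))]
top station [(0.89, array([260.1, 178.5]))]
top gasket_middle [(0.81, array([260.8, 175.7]))]
top stud [(0.95, array([416.2, 142.9])), (0.61, array([347.7, 278.9])), (0.59, array([365.8, 192. ])), (0.54, array([456.8, 230.7]))]
top cam_axis [(0.8, array([250.5, 174.9]))]
top paddle_end [(0.67, array([244.5, 208.6])), (0.3, array([321.3, 143.3]))]
top housing [(0.79, array([264.1, 179.4]))]
```

View pics/side0.png

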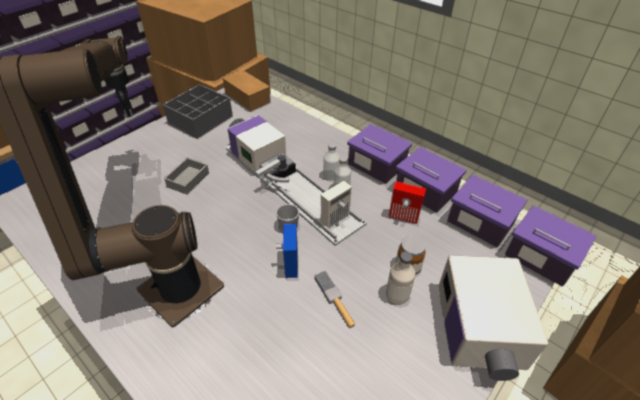

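View pics/top0.png

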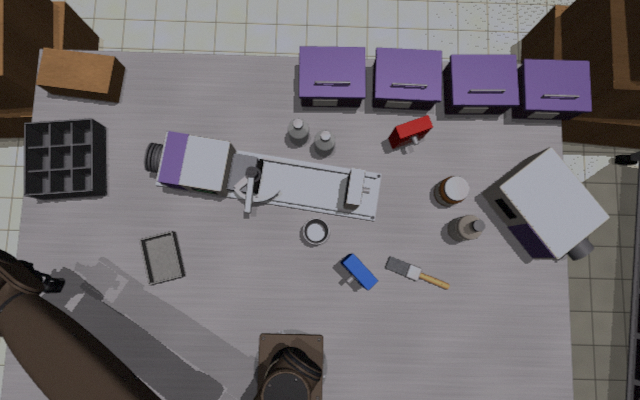

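The white cassette stands in the channel at top (355,190) and side (336,205). Its look-alikes are blue at top (359,271) and red at top (410,132). The white one in the station channel fits the description. I'll confirm that in an enlarged crop.

```bash
python3 - <<'E'
from h import *
G=onz('top',260.8,175.7,.0345); C=onz('top',250.5,174.9,.09); P=onz('top',244.5,208.6,.09); S=onz('top',260.1,178.5,0)
K=onz('top',350.6,191.8,.012); Gs=onz('side',286,172.7,.0345); Cs=onz('side',276.8,156.5,.09); Ps=onz('side',256.8,174.6,.09);Ks=onz('side',334.8,219.5,.012)
T=onz('top',365.8,192,.107); Ts=onz('side',344.4,204.3,.107)
for n,a in zip('G C P S K Gs Cs Ps Ks T Ts'.split(),(G,C,P,S,K,Gs,Cs,Ps,Ks,T,Ts)): print(n,a.round(4))
print(np.linalg.norm(P-C))
im=cv2.imread('pics/top0.png')[115:235,225:390]; cv2.imwrite('pics/topc.png',cv2.resize(im,None,fx=4.8,fy=4.8,interpolation=cv2.INTER_CUBIC))
E
```

```text
G [0.5684 0.1092 0.0345]
C [0.5607 0.1338 0.09  ]
P [0.4601 0.1469 0.09  ]
S [0.5651 0.1147 0.    ]
K [ 0.5293 -0.1703  0.012 ]
Gs [0.5723 0.1124 0.0345]
Cs [0.5724 0.1585 0.09  ]
Ps [0.4499 0.1374 0.09  ]
Ks [ 0.5265 -0.174   0.012 ]
T [ 0.517  -0.2068  0.107 ]
Ts [ 0.5317 -0.2077  0.107 ]
0.10150612546557745
```

View pics/topc.png

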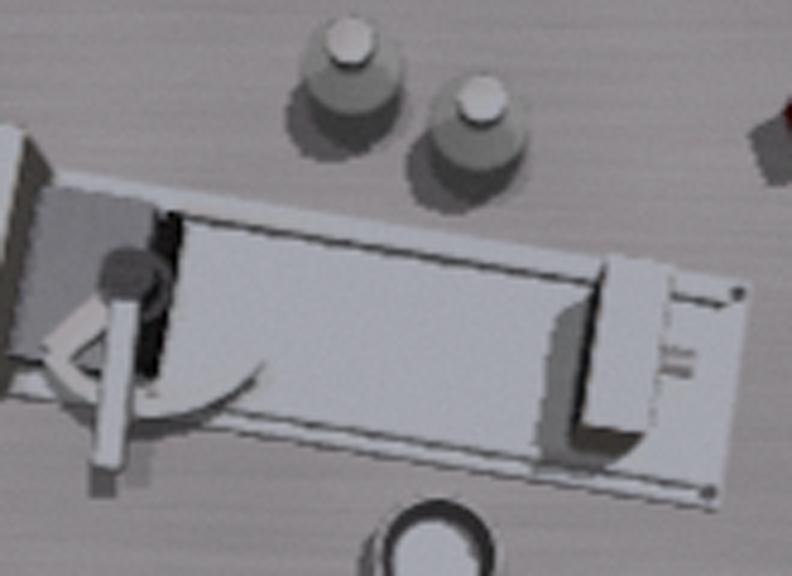

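The crop shows the white cassette in the channel with its stud at the back (right side, crop (678,360)). The cam lever points down (station +y) from hub (135,280) to end (108,465). This is the cassette to use.

```bash
cat >> h.py <<'E'
def c2(u,v): return 225+u/4.8,115+v/4.8
E
python3 - <<'E'
from h import *
A=onz('top',*c2(750,283),.012);B=onz('top',*c2(718,508),.012);C=onz('top',*c2(60,172),.012);D=onz('top',*c2(0,400),.012)
print(A,B,C,D,np.linalg.norm(A-B))
for a,b in((A,C),(B,D),(A,B)):print(np.degrees(np.arctan2(*(b-a)[[1,0]])))
# fit: yaw from edges
u=(C-A)/np.linalg.norm(C-A)+(D-B)/np.linalg.norm(D-B);u/=np.linalg.norm(u);w=np.array([-u[1],u[0],0])
m=(A+B)/2
for n,z in(('G',onz('top',260.8,175.7,.0345)),('Gs',onz('side',286,172.7,.0345)),('cam',onz('top',250.5,174.9,.09)),('gtop_front_edge',onz('top',*c2(183,225),.055)),('ge2',onz('top',*c2(160,372),.055)),
 ('hub',onz('top',*c2(137,280),.105)),('Pend',onz('top',*c2(109,467),.1)),('K',onz('top',350.6,191.8,.012)),
 ('c1',onz('top',*c2(607,257),.152)),('c2',onz('top',*c2(672,265),.152)),('c3',onz('top',*c2(648,432),.152)),('c4',onz('top',*c2(583,425),.152)),('stud',onz('top',*c2(695,362),.107)),
 ('D',D),('C',C)):
    d=z-m; print(n,z.round(4),'along from end',round(d@u,4),'lat',round(d@w,4))
print('u',u,'m',m, get_state()['eef_pos'],R.from_quat(get_state()['tcp_rot']).as_matrix().round(3))
E
```

```text
[ 0.58857963 -0.26559085  0.012     ] [ 0.44072858 -0.24609348  0.012     ] [0.64927383 0.18809141 0.012     ] [0.49778425 0.21944746 0.012     ] 0.14913108659579632
82.38014005018935
83.01279939793255
172.48765796756481
G [0.5684 0.1092 0.0345] along from end 0.3689 lat -0.0069
Gs [0.5723 0.1124 0.0345] along from end 0.3726 lat -0.0104
cam [0.5607 0.1338 0.09  ] along from end 0.3924 lat 0.0038
gtop_front_edge [0.6079 0.1017 0.055 ] along from end 0.3665 lat -0.047
ge2 [0.5134 0.1123 0.055 ] along from end 0.365 lat 0.0481
hub [0.5631 0.1232 0.105 ] along from end 0.3822 lat 0.0001
Pend [0.4486 0.1357 0.1   ] along from end 0.38 lat 0.1153
K [ 0.5293 -0.1703  0.012 ] along from end 0.0868 lat -0.0037
c1 [ 0.577 -0.16   0.152] along from end 0.103 lat -0.0497
c2 [ 0.5733 -0.1986  0.152 ] along from end 0.0642 lat -0.0509
c3 [ 0.4734 -0.1858  0.152 ] along from end 0.0643 lat 0.0498
c4 [ 0.4764 -0.1475  0.152 ] along from end 0.1026 lat 0.0517
stud [ 0.522  -0.2185  0.107 ] along from end 0.038 lat -0.0025
D [0.4978 0.2194 0.012 ] along from end 0.4693 lat 0.0772
C [0.6493 0.1881 0.012 ] along from end 0.4574 lat -0.0771
u [0.12712572 0.99188661 0.        ] m [ 0.5146541  -0.25584217  0.012     ] [0.26456498 0.62099381 0.23139007] [[-0.92   0.392  0.   ]
 [ 0.392  0.92   0.   ]
 [-0.     0.    -1.   ]]
```

Station fit: the base end is 149 mm wide (150 given), yaw is 82.7°, the origin is near (0.561, 0.104), and the lever is near 0 rad. Cassette yaw is about 0 and its centre is at station x ≈ -0.280. I'll spin the tool so its x axis lies along station x, then move behind the cassette.

```bash
cat >> h.py <<'E'
yaw=np.radians(82.7);u=np.array([np.cos(yaw),np.sin(yaw),0]);w=np.array([-u[1],u[0],0])
O=np.array([0.51465,-0.25584,0])+.363*u
def st(P): d=np.array(P)-O; return np.round([d@u,d@w,d[2]],4)
def show():
    s=get_state();M=R.from_quat(s['tcp_rot']).as_matrix();f=s['contact_force']
    print('t',round(s['time'],2),'st',st(s['eef_pos']),'yaw_err',round(np.degrees(np.arctan2(M[1,0],M[0,0]))-82.7,2),'F(u,w,z)',np.round([f@u,f@w,f[2]],2),'Ftool',np.round(M.T@f,2),'open',round(s['opening'],2),'q6',round(s['qpos'][5],2))
E
python3 -m handwheel '[[[0,0,0,0,6.75],[0,0,0,0,6.75],[0,0,0,0,6.75],[0,0,0,0,6.75],[0,0,0,0,6.75],[0,0,0,0,6.75],[0,0,0,0,6.75],[0,0,0,0,6.75],[0,0,0,0,6.75],[0,0,0,0,6.75],[0,0,0,0,6.7],[0,0,0,0,0]]]' 60 >/dev/null
python3 -m handwheel '[[[0,-0.028,0.028,0,0],[0,-0.028,0.028,0,0],[0,-0.028,0.028,0,0],[0,-0.028,0.028,0,0],[0,-0.028,0.028,0,0],[0,-0.028,0.028,0,0],[0,-0.028,0.028,0,0],[0,-0.028,0.028,0,0],[0,-0.028,0.028,0,0],[0,-0.028,0.028,0,0],[0,-0.028,0.028,0,0],[0,-0.028,0.028,0,0]]]'
python3 -c "from h import *; show()"
```

```text
time: 2.8
eef_pos: [0.5562, 0.2434, 0.2317]
tcp_rot: [0.749, 0.662, 0.0, 0.0]
contact_force: [0.6, -0.8, -1.1]
opening: -0.004
finger_force: 0.0
t 2.8 st [0.1375 0.0222 0.2317] yaw_err 0.21 F(u,w,z) [-0.72 -0.65 -1.15] Ftool [-0.72  0.64  1.15] open -0.0 q6 0.37
```

```bash

python3 -m handwheel '[[[0,-0.04,0.002,0,0],[0,-0.04,0.002,0,0],[0,-0.04,0.002,0,0],[0,-0.04,0.002,0,0],[0,-0.04,0.002,0,0],[0,-0.04,0.002,0,0],[0,-0.04,0.002,0,0],[0,-0.04,0.002,0,0],[0,-0.04,0.002,0,0],[0,-0.04,0.002,0,0],[0,-0.04,0.001,0,0],[0,-0.04,0.001,0,0]]]' >/dev/null
python3 -m handwheel '[[[0,0,0,0.03,-0.2],[0,0,0,0.03,0],[0,0,0,0.03,0],[0,0,0,0.006,0],[0,0,0,0,0]]]' >/dev/null
python3 - <<'E'
from h import *; show()
im=viewer.read_camera('side')
cv2.imwrite('pics/s1.png',cv2.resize(im[130:270,230:400],None,fx=4,fy=4,interpolation=cv2.INTER_CUBIC))
E
```

```text
t 4.22 st [-0.3401  0.003   0.1326] yaw_err 0.32 F(u,w,z) [ 0.11  0.55 -0.15] Ftool [ 0.12 -0.55  0.15] open -0.0 q6 -0.48
```

View pics/s1.png

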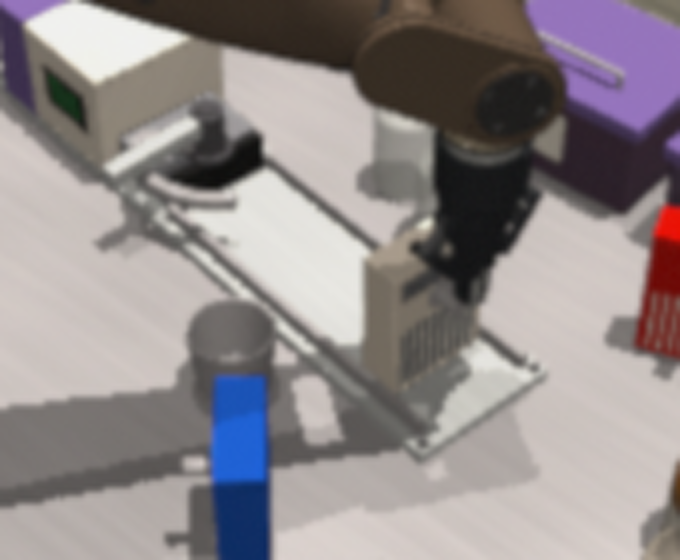

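The closed fingers, at crop (470,285), stand behind the top of the cassette and above the stud. I'll push it over gently.

```bash

python3 -m handwheel '[[[0,0.012,0.002,0,0],[0,0.008,0,0,0],[0,0.006,0,0,0],[0,0.006,0,0,0],[0,0.006,0,0,0],[0,0.006,0,0,0],[0,0.006,0,0,0],[0,0.006,0,0,0]]]' >/dev/null; python3 -c "from h import *; show()"
python3 -m handwheel '[[[0,0.006,0,0,0],[0,0.006,0,0,0],[0,0.006,0,0,0],[0,0.006,0,0,0],[0,0.006,0,0,0],[0,0,0,0,0],[0,0,0,0,0],[0,0,0,0,0],[0,0,0,0,0]]]' >/dev/null
python3 - <<'E'
from h import *; show()
im=viewer.read_camera('side')
cv2.imwrite('pics/s2.png',cv2.resize(im[130:270,230:400],None,fx=4,fy=4,interpolation=cv2.INTER_CUBIC))
E
```

```text
t 4.93 st [-0.2842 -0.0006  0.1354] yaw_err 0.23 F(u,w,z) [-0.09 -0.11  0.13] Ftool [-0.09  0.11 -0.13] open 0.0 q6 -0.39
t 5.68 st [-0.2551 -0.0005  0.1354] yaw_err 0.21 F(u,w,z) [-0.15  0.48  0.39] Ftool [-0.15 -0.48 -0.39] open 0.0 q6 -0.34
```

View pics/s2.png

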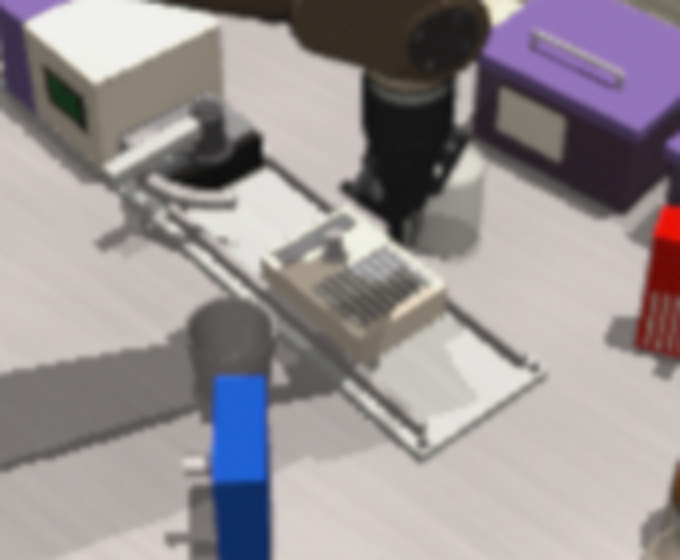

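The cassette lies flat and straight in its channel, stud up at crop (335,240). Next I'll back up, go down and push on the foot.

```bash

python3 -m handwheel '[[[0,-0.035,0,0,0],[0,-0.035,0,0,0],[0,0,0,0.035,0],[0,0,0,0.035,0],[0,0,0,0.035,0],[0,0,0,0,0]]]' >/dev/null; python3 -c "from h import *; show()"
python3 -m handwheel '[[[0,0.02,0,0,0],[0,0.02,0,0,0],[0,0.01,0,0,0],[0,0.01,0,0,0],[0,0.01,0,0,0],[0,0.01,0,0,0],[0,0.01,0,0,0],[0,0.01,0,0,0],[0,0.01,0,0,0],[0,0.01,0,0,0]]]' >/dev/null; python3 -c "from h import *; show()"
python3 -m handwheel '[[[0,0.01,0,0,0],[0,0.01,0,0,0],[0,0.005,0,0,0],[0,0.002,0,0,0],[0,0.001,0,0,0]]]' >/dev/null
python3 - <<'E'
from h import *; show()
E
```

```text
t 6.23 st [-0.323   0.005   0.0228] yaw_err 0.15 F(u,w,z) [ 1.28  1.82 -1.28] Ftool [ 1.28 -1.8   1.31] open 0.0 q6 -0.45
t 7.07 st [-0.2059 -0.0018  0.032 ] yaw_err 0.24 F(u,w,z) [-5.07 -0.48  1.15] Ftool [-5.07  0.46 -1.13] open -0.0 q6 -0.24
t 7.48 st [-0.1779 -0.0016  0.032 ] yaw_err 0.29 F(u,w,z) [-5.22 -0.52  3.28] Ftool [-5.23  0.5  -3.26] open 0.0 q6 -0.19
```

```bash
S='python3 -c "from h import *; show()"'
python3 -m handwheel '[[[0,0.005,0,0,0],[0,0.005,0,0,0],[0,0.004,0,0,0],[0,0.003,0,0,0],[0,0.001,0,0,0],[0,0.001,0,0,0]]]' >/dev/null; eval "$S"
python3 -m handwheel '[[[0,0.001,0,0,0],[0,0.001,0,0,0]]]' >/dev/null; eval "$S"
python3 -m handwheel '[[[0,0.001,0,0,0],[0,0.001,0,0,0]]]' >/dev/null; eval "$S"
```

```text
t 7.98 st [-0.1593 -0.0016  0.032 ] yaw_err 0.26 F(u,w,z) [-6.88 -0.44  2.91] Ftool [-6.89  0.42 -2.89] open 0.0 q6 -0.16
t 8.15 st [-0.1574 -0.0017  0.032 ] yaw_err 0.25 F(u,w,z) [-5.93 -0.23  4.43] Ftool [-5.95  0.22 -4.41] open 0.0 q6 -0.16
t 8.32 st [-0.1555 -0.0016  0.032 ] yaw_err 0.24 F(u,w,z) [-5.98 -0.44  3.37] Ftool [-5.99  0.43 -3.35] open -0.0 q6 -0.15
```

```bash
S='python3 -c "from h import *; show()"'
python3 -m handwheel '[[[0,0.001,0,0,0],[0,0.001,0,0,0]]]' >/dev/null; eval "$S"
python3 -m handwheel '[[[0,0.001,0,0,0],[0,0.0,0,0,0]]]' >/dev/null; eval "$S"
python3 -m handwheel '[[[0,0.001,0,0,0],[0,0.0,0,0,0]]]' >/dev/null; eval "$S"
```

```text
t 8.48 st [-0.1535 -0.0016  0.032 ] yaw_err 0.25 F(u,w,z) [-6.96  0.07  3.43] Ftool [-6.97 -0.09 -3.41] open 0.0 q6 -0.15
t 8.65 st [-0.1523 -0.0016  0.032 ] yaw_err 0.24 F(u,w,z) [-6.2  -0.01  2.72] Ftool [-6.2  -0.01 -2.71] open 0.0 q6 -0.15
t 8.82 st [-0.1513 -0.0016  0.032 ] yaw_err 0.24 F(u,w,z) [-6.3   0.65  3.95] Ftool [-6.31 -0.66 -3.94] open -0.0 q6 -0.14
```

```bash
S='python3 -c "from h import *; show()"'
python3 -m handwheel '[[[0,0.001,0,0,0],[0,0.0,0,0,0]]]' >/dev/null; eval "$S"
python3 -m handwheel '[[[0,0.001,0,0,0],[0,0.0,0,0,0]]]' >/dev/null; eval "$S"
python3 -m handwheel '[[[0,0.001,0,0,0],[0,0.0,0,0,0]]]' >/dev/null; eval "$S"
```

```text
t 8.98 st [-0.1503 -0.0016  0.0319] yaw_err 0.24 F(u,w,z) [-6.6   0.26  2.44] Ftool [-6.6  -0.28 -2.42] open -0.0 q6 -0.14
t 9.15 st [-0.1493 -0.0016  0.032 ] yaw_err 0.24 F(u,w,z) [-7.1  -0.78  3.85] Ftool [-7.11  0.76 -3.83] open 0.0 q6 -0.14
t 9.32 st [-0.1483 -0.0016  0.032 ] yaw_err 0.24 F(u,w,z) [-6.37  0.31  3.91] Ftool [-6.38 -0.32 -3.9 ] open 0.0 q6 -0.14
```

```bash
S='python3 -c "from h import *; show()"'
python3 -m handwheel '[[[0,0.001,0,0,0],[0,0.0,0,0,0]]]' >/dev/null; eval "$S"
python3 -m handwheel '[[[0,0.001,0,0,0],[0,0.0,0,0,0]]]' >/dev/null; eval "$S"
python3 - <<'E'
from h import *
im=viewer.read_camera('side')
print([(round(d['confidence'],2),st(onz('side',*(np.array(d['xy'])*[640,400]),.064))) for d in viewer.pinpoint('side','stud')])
cv2.imwrite('pics/s3.png',cv2.resize(im[130:230,240:360],None,fx=6,fy=6,interpolation=cv2.INTER_CUBIC))
E
```

```text
t 9.48 st [-0.1473 -0.0016  0.032 ] yaw_err 0.24 F(u,w,z) [-5.64  0.55  3.42] Ftool [-5.64 -0.56 -3.41] open 0.0 q6 -0.14
t 9.65 st [-0.1463 -0.0016  0.032 ] yaw_err 0.24 F(u,w,z) [-6.98 -0.51  3.08] Ftool [-6.99  0.49 -3.06] open -0.0 q6 -0.14
[(0.75, array([-0.0316, -0.0167,  0.064 ])), (0.7, array([-0.2915,  0.2497,  0.064 ])), (0.62, array([-0.4214, -0.1992,  0.064 ]))]
```

View pics/s3.png

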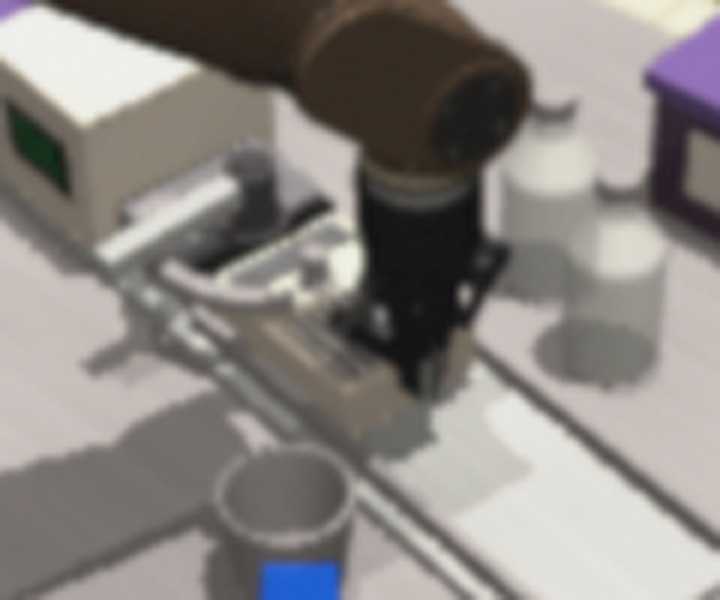

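The cassette's leading end is close to the black gasket at crop (240,260). The stud at (315,270) clears the hook tip. The force is still only sliding friction, so I'll go on until it rises.

```bash
S='python3 -c "from h import *; show()"'
python3 -m handwheel '[[[0,0.001,0,0,0],[0,0.0,0,0,0]]]' >/dev/null; eval "$S"
python3 -m handwheel '[[[0,0.001,0,0,0],[0,0.0,0,0,0]]]' >/dev/null; eval "$S"
python3 -m handwheel '[[[0,0.001,0,0,0],[0,0.0,0,0,0]]]' >/dev/null; eval "$S"
```

```text
t 9.92 st [-0.1453 -0.0016  0.032 ] yaw_err 0.24 F(u,w,z) [-6.81  0.65  3.15] Ftool [-6.81 -0.67 -3.14] open 0.0 q6 -0.13
t 10.08 st [-0.1443 -0.0016  0.032 ] yaw_err 0.24 F(u,w,z) [-5.13 -0.26  4.08] Ftool [-5.14  0.25 -4.07] open 0.0 q6 -0.13
t 10.25 st [-0.1433 -0.0016  0.032 ] yaw_err 0.24 F(u,w,z) [-7.02 -0.4   3.56] Ftool [-7.03  0.38 -3.54] open 0.0 q6 -0.13
```

```bash
S='python3 -c "from h import *; show()"'
for i in 1; do :; done
python3 -m handwheel '[[[0,0.001,0,0,0],[0,0.0,0,0,0]]]' >/dev/null; eval "$S"
python3 -m handwheel '[[[0,0.001,0,0,0],[0,0.0,0,0,0]]]' >/dev/null; eval "$S"
python3 -m handwheel '[[[0,0.001,0,0,0],[0,0.0,0,0,0]]]' >/dev/null; eval "$S"
```

```text
t 10.42 st [-0.1427 -0.0015  0.032 ] yaw_err 0.27 F(u,w,z) [-7.86  0.07  3.91] Ftool [-7.87 -0.09 -3.89] open 0.0 q6 -0.13
t 10.58 st [-0.1424 -0.0015  0.032 ] yaw_err 0.3 F(u,w,z) [-10.04   0.94   3.56] Ftool [-10.05  -0.99  -3.52] open 0.0 q6 -0.13
t 10.75 st [-0.142  -0.0014  0.032 ] yaw_err 0.33 F(u,w,z) [-12.54   0.91   3.57] Ftool [-12.56  -0.98  -3.5 ] open -0.0 q6 -0.12
```

The cassette touched the gasket at about station x -0.143 and is pressed there with some 6 N above friction. I'll retreat and move over to the lever.

```bash
S='python3 -c "from h import *; show()"'
python3 -m handwheel '[[[0,-0.015,0,0,0],[0,-0.015,0,0,0],[0,0,0,-0.03,0],[0,0,0,-0.04,0],[0,0,0,-0.04,0],[0,0,0,-0.04,0],[0,0.038,-0.018,0,0],[0,0.038,-0.018,0,0],[0,0.038,-0.018,0,0],[0,0.038,-0.018,0,0],[0,0.038,-0.018,0,0],[0,0.037,-0.017,0,0]]]' >/dev/null; 
python3 -m handwheel '[[[0,0,0,0,0],[0,0,0,0.02,0],[0,0,0,0.02,0],[0,0,0,0.01,0],[0,0,0,0,0]]]' >/dev/null; eval "$S"
python3 - <<'E'
from h import *
for n in('side','top'):
    viewer.read_camera(n)
    for t in('paddle_end','stud'):
        z=.09 if t[0]=='p' else .064
        print(n,t,[(round(d['confidence'],2),st(onz(n,*(np.array(d['xy'])*[640,400]),z))) for d in viewer.pinpoint(n,t)][:2])
im=viewer.read_camera('side')
cv2.imwrite('pics/s4.png',cv2.resize(im[120:220,220:340],None,fx=6,fy=6,interpolation=cv2.INTER_CUBIC))
E
```

```text
t 12.17 st [0.0555 0.1092 0.1276] yaw_err 0.2 F(u,w,z) [ 0.15  0.38 -0.27] Ftool [ 0.15 -0.37  0.27] open 0.0 q6 0.28
side paddle_end [(0.97, array([0.0231, 0.1082, 0.09  ]))]
side stud [(0.97, array([-0.036 , -0.0052,  0.064 ])), (0.86, array([-0.4107, -0.2202,  0.064 ]))]
top paddle_end [(0.93, array([0.022 , 0.1104, 0.09  ])), (0.74, array([-0.0002, -0.0018,  0.09  ]))]
top stud [(0.94, array([-0.3068,  0.2495,  0.064 ])), (0.77, array([-0.0377, -0.0038,  0.064 ]))]
```

View pics/s4.png

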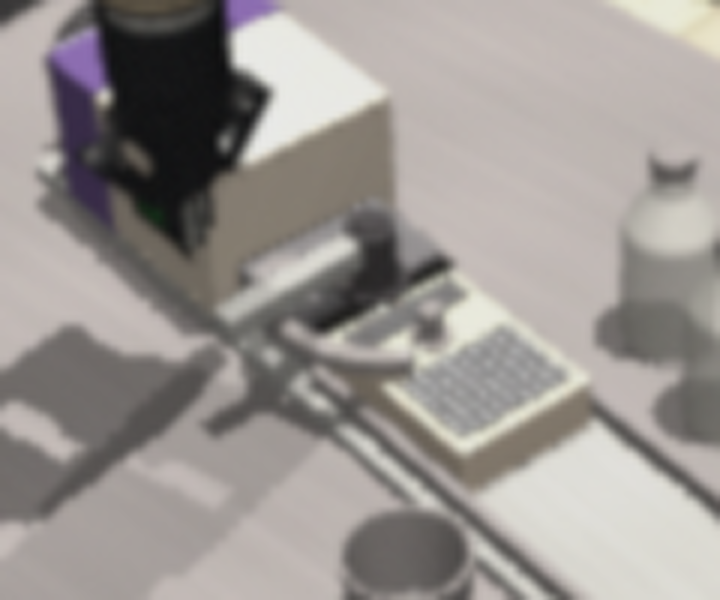

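The cassette is lying home against the gasket, with the stud at crop (432,325) and the lever end at (230,315). The gripper is beside the paddle with the paddle ahead of it. I'll descend and make contact.

```bash
S='python3 -c "from h import *; show()"'
python3 -m handwheel '[[[0,0,0.003,0.015,0],[0,0,0.002,0.015,0],[0,0,0.002,0.010,0],[0,0,0,0.004,0],[0,0,0,0,0]]]' >/dev/null; eval "$S"
python3 -m handwheel '[[[0,-0.004,0,0,0],[0,-0.003,0,0,0],[0,-0.002,0,0,0],[0,-0.001,0,0,0],[0,0,0,0,0]]]' >/dev/null; eval "$S"
python3 -m handwheel '[[[0,-0.001,0,0,0],[0,-0.001,0,0,0],[0,-0.001,0,0,0],[0,0,0,0,0]]]' >/dev/null; eval "$S"
```

```text
t 12.93 st [0.0557 0.1005 0.0854] yaw_err 0.2 F(u,w,z) [-0.17 -0.09 -0.13] Ftool [-0.17  0.09  0.13] open 0.0 q6 0.27
t 13.35 st [0.0458 0.0996 0.0868] yaw_err 0.19 F(u,w,z) [-1.2   0.18 -0.85] Ftool [-1.2  -0.19  0.85] open 0.0 q6 0.25
t 13.68 st [0.0429 0.0999 0.0863] yaw_err 0.22 F(u,w,z) [ 0.97  0.21 -0.01] Ftool [ 0.97 -0.21  0.01] open 0.0 q6 0.25
```

```bash
S='python3 -c "from h import *; show()"'
python3 -m handwheel '[[[0,-0.0037,-0.0006,0,-2],[0,-0.0037,-0.0006,0,-2],[0,-0.0037,-0.0006,0,-2],[0,-0.0037,-0.0006,0,-2],[0,-0.0037,-0.0006,0,-2],[0,0,0,0,0]]]' >/dev/null; eval "$S"
python3 -m handwheel '[[[0,-0.0055,-0.0009,0,-3],[0,-0.0055,-0.0009,0,-3],[0,-0.0055,-0.0009,0,-3],[0,-0.0055,-0.0009,0,-3],[0,-0.0055,-0.0009,0,-3],[0,0,0,0,0]]]' >/dev/null; eval "$S"
python3 -m handwheel '[[[0,-0.0055,-0.0009,0,-3],[0,-0.0055,-0.0009,0,-3],[0,-0.0055,-0.0009,0,-3],[0,-0.0055,-0.0009,0,-3],[0,-0.0055,-0.0009,0,-3],[0,0,0,0,0]]]' >/dev/null; eval "$S"
```

```text
t 14.18 st [0.0243 0.1013 0.0865] yaw_err 10.23 F(u,w,z) [0.65 0.18 0.61] Ftool [ 0.67 -0.06 -0.61] open 0.0 q6 0.03
t 14.68 st [-0.0035  0.0979  0.0864] yaw_err 25.19 F(u,w,z) [-0.44 -0.01 -0.01] Ftool [-0.4  -0.17  0.01] open -0.01 q6 -0.29
t 15.18 st [-0.0292  0.0877  0.0863] yaw_err 40.14 F(u,w,z) [-0.18 -0.74  0.09] Ftool [-0.61  0.45 -0.09] open 0.0 q6 -0.6
```

```bash
python3 - <<'E'
from h import *
for n in('side','top'):
    viewer.read_camera(n)
    for t in('paddle_end','cam_axis'):
        print(n,t,[(round(d['confidence'],2),st(onz(n,*(np.array(d['xy'])*[640,400]),.09))) for d in viewer.pinpoint(n,t)][:2])
    m=viewer.outline_of(n,'camlever'); 
im=viewer.read_camera('side')
cv2.imwrite('pics/s5.png',cv2.resize(im[120:220,220:340],None,fx=6,fy=6,interpolation=cv2.INTER_CUBIC))
E
```

```text
side paddle_end [(0.69, array([-0.0335,  0.0794,  0.09  ]))]
side cam_axis [(0.91, array([0.0352, 0.0044, 0.09  ])), (0.24, array([-0.605 ,  0.0135,  0.09  ]))]
top paddle_end []
top cam_axis [(0.8, array([0.0335, 0.0078, 0.09  ]))]
```

View pics/s5.png

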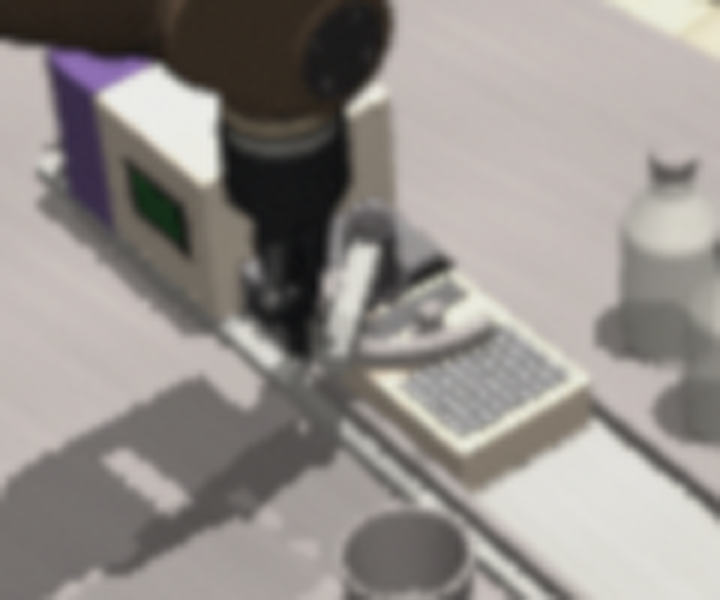

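The lever has turned with the finger: the paddle end is at crop (340,350) and the hook is passing behind the stud at (432,320). I'll go on in smaller steps and watch the tool-x force.

```bash
S='python3 -c "from h import *; show()"'
python3 -m handwheel '[[[0,-0.0037,-0.0006,0,-2],[0,-0.0037,-0.0006,0,-2],[0,-0.0037,-0.0006,0,-2],[0,-0.0037,-0.0006,0,-2],[0,-0.0037,-0.0006,0,-2],[0,-0.0037,-0.0006,0,-2]]]' >/dev/null; eval "$S"
python3 -m handwheel '[[[0,-0.0018,-0.0003,0,-1],[0,-0.0018,-0.0003,0,-1],[0,-0.0018,-0.0003,0,-1],[0,-0.0018,-0.0003,0,-1]]]' >/dev/null; eval "$S"
python3 -m handwheel '[[[0,-0.0018,-0.0003,0,-1],[0,-0.0018,-0.0003,0,-1],[0,-0.0018,-0.0003,0,-1],[0,-0.0018,-0.0003,0,-1]]]' >/dev/null; eval "$S"
python3 -m handwheel '[[[0,-0.0018,-0.0003,0,-1],[0,-0.0018,-0.0003,0,-1],[0,-0.0018,-0.0003,0,-1]]]' >/dev/null; eval "$S"
```

```text
t 16.13 st [-0.0468  0.0749  0.0862] yaw_err 52.29 F(u,w,z) [1.66 0.21 0.56] Ftool [ 1.18  1.19 -0.56] open 0.0 q6 -0.86
t 16.47 st [-0.0523  0.0696  0.0862] yaw_err 56.3 F(u,w,z) [ 1.45 -0.37  0.16] Ftool [ 0.5   1.41 -0.16] open 0.0 q6 -0.94
t 16.8 st [-0.0574  0.064   0.0862] yaw_err 60.31 F(u,w,z) [2.08 1.82 0.05] Ftool [ 2.62  0.91 -0.05] open -0.0 q6 -1.02
t 17.05 st [-0.0608  0.0597  0.0862] yaw_err 63.32 F(u,w,z) [ 1.57  1.42 -0.99] Ftool [1.98 0.77 0.99] open -0.0 q6 -1.08
```

```bash
S='python3 -c "from h import *; show()"'
python3 -m handwheel '[[[0,-0.0018,-0.0003,0,-1],[0,-0.0018,-0.0003,0,-1],[0,-0.0018,-0.0003,0,-1]]]' >/dev/null; eval "$S"
python3 -m handwheel '[[[0,-0.0018,-0.0003,0,-1],[0,-0.0018,-0.0003,0,-1],[0,-0.0018,-0.0003,0,-1]]]' >/dev/null; eval "$S"
python3 -m handwheel '[[[0,-0.0018,-0.0003,0,-1],[0,-0.0018,-0.0003,0,-1]]]' >/dev/null; eval "$S"
```

```text
t 17.3 st [-0.064   0.0552  0.0863] yaw_err 66.32 F(u,w,z) [1.72 1.17 0.1 ] Ftool [ 1.76  1.1  -0.1 ] open 0.0 q6 -1.14
t 17.55 st [-0.0669  0.0506  0.0862] yaw_err 69.33 F(u,w,z) [ 1.78  1.11 -0.7 ] Ftool [1.67 1.28 0.7 ] open 0.0 q6 -1.2
t 17.72 st [-0.0688  0.0474  0.0862] yaw_err 71.33 F(u,w,z) [0.71 1.61 0.72] Ftool [ 1.75  0.16 -0.72] open 0.0 q6 -1.23
```

```bash
S='python3 -c "from h import *; show()"'
python3 -m handwheel '[[[0,-0.0018,-0.0003,0,-1],[0,-0.0018,-0.0003,0,-1],[0,-0.0018,-0.0003,0,-1]]]' >/dev/null; eval "$S"
python3 -m handwheel '[[[0,-0.0018,-0.0003,0,-1],[0,-0.0018,-0.0003,0,-1],[0,-0.0018,-0.0003,0,-1]]]' >/dev/null; eval "$S"
python3 -m handwheel '[[[0,-0.0018,-0.0003,0,-1],[0,-0.0018,-0.0003,0,-1]]]' >/dev/null; eval "$S"
```

```text
t 17.97 st [-0.0713  0.0425  0.0863] yaw_err 74.33 F(u,w,z) [0.19 1.63 0.02] Ftool [ 1.62 -0.26 -0.02] open -0.0 q6 -1.29
t 18.22 st [-0.0736  0.0375  0.0863] yaw_err 77.32 F(u,w,z) [-0.13  1.49  0.76] Ftool [ 1.43 -0.45 -0.76] open 0.0 q6 -1.35
t 18.38 st [-0.0748  0.0342  0.0863] yaw_err 79.33 F(u,w,z) [-0.81  3.51  1.29] Ftool [ 3.3  -1.45 -1.29] open 0.0 q6 -1.39
```

```bash
S='python3 -c "from h import *; show()"'
python3 -m handwheel '[[[0,-0.0018,-0.0003,0,-1],[0,-0.0018,-0.0003,0,-1]]]' >/dev/null; eval "$S"
python3 -m handwheel '[[[0,-0.0018,-0.0003,0,-1],[0,-0.0018,-0.0003,0,-1]]]' >/dev/null; eval "$S"
```

```text
t 18.55 st [-0.076   0.0312  0.0863] yaw_err 81.33 F(u,w,z) [-0.62  4.68  3.1 ] Ftool [ 4.54 -1.32 -3.09] open 0.0 q6 -1.42
t 18.72 st [-0.0771  0.0279  0.0862] yaw_err 83.33 F(u,w,z) [-1.    5.73  3.03] Ftool [ 5.59 -1.66 -3.02] open -0.0 q6 -1.46
```

```bash
S='python3 -c "from h import *; show()"'
python3 -m handwheel '[[[0,-0.0018,-0.0003,0,-1]]]' >/dev/null; eval "$S"
python3 -m handwheel '[[[0,0,0,0,0]]]' >/dev/null; eval "$S"
python3 -m handwheel '[[[0,-0.0018,-0.0003,0,-1]]]' >/dev/null; eval "$S"
python3 -m handwheel '[[[0,0,0,0,0]]]' >/dev/null; eval "$S"
```

```text
t 18.8 st [-0.0776  0.0263  0.0862] yaw_err 84.33 F(u,w,z) [-1.13  6.84  2.94] Ftool [ 6.7  -1.8  -2.93] open -0.0 q6 -1.48
t 18.88 st [-0.0777  0.0258  0.0862] yaw_err 84.3 F(u,w,z) [-0.78  4.11  0.94] Ftool [ 4.01 -1.19 -0.94] open -0.0 q6 -1.48
t 18.97 st [-0.078   0.0247  0.0861] yaw_err 85.28 F(u,w,z) [-1.47  6.63  2.97] Ftool [ 6.49 -2.01 -2.95] open 0.0 q6 -1.5
t 19.05 st [-0.0781  0.0242  0.0861] yaw_err 85.29 F(u,w,z) [-0.4   4.74  1.55] Ftool [ 4.69 -0.79 -1.54] open -0.0 q6 -1.5
```

```bash
S='python3 -c "from h import *; show()"'
python3 -m handwheel '[[[0,-0.0009,-0.0002,0,-0.5],[0,-0.0009,-0.0002,0,-0.5]]]' >/dev/null; eval "$S"
python3 -m handwheel '[[[0,0,0,0,0]]]' >/dev/null; eval "$S"
python3 -m handwheel '[[[0,-0.0009,-0.0002,0,-0.5],[0,-0.0009,-0.0002,0,-0.5]]]' >/dev/null; eval "$S"
python3 -m handwheel '[[[0,0,0,0,0]]]' >/dev/null; eval "$S"
```

```text
t 19.22 st [-0.0785  0.0229  0.0861] yaw_err 86.28 F(u,w,z) [-0.47  6.22  2.62] Ftool [ 6.18 -0.88 -2.6 ] open -0.0 q6 -1.51
t 19.3 st [-0.0786  0.0227  0.0861] yaw_err 86.27 F(u,w,z) [-0.77  5.28  1.67] Ftool [ 5.22 -1.11 -1.66] open -0.0 q6 -1.51
t 19.47 st [-0.079   0.0214  0.0861] yaw_err 87.28 F(u,w,z) [-1.35  6.34  2.88] Ftool [ 6.28 -1.65 -2.86] open 0.0 q6 -1.53
t 19.55 st [-0.079   0.0211  0.0861] yaw_err 87.27 F(u,w,z) [-1.26  6.04  2.84] Ftool [ 5.98 -1.54 -2.82] open -0.0 q6 -1.53
```

```bash
S='python3 -c "from h import *; show()"'
python3 -m handwheel '[[[0,-0.0009,-0.0002,0,-0.5],[0,-0.0009,-0.0002,0,-0.5]]]' >/dev/null; eval "$S"
python3 -m handwheel '[[[0,0,0,0,0]]]' >/dev/null; eval "$S"
python3 -m handwheel '[[[0,-0.0009,-0.0002,0,-0.5],[0,-0.0009,-0.0002,0,-0.5]]]' >/dev/null; eval "$S"
python3 -m handwheel '[[[0,0,0,0,0],[0,0,0,0,0]]]' >/dev/null; eval "$S"
```

```text
t 19.72 st [-0.0794  0.0198  0.0861] yaw_err 88.28 F(u,w,z) [0.01 6.8  3.17] Ftool [ 6.81 -0.19 -3.15] open -0.0 q6 -1.55
t 19.8 st [-0.0794  0.0195  0.0861] yaw_err 88.27 F(u,w,z) [-0.35  6.7   2.69] Ftool [ 6.7  -0.55 -2.67] open 0.0 q6 -1.55
t 19.97 st [-0.0799  0.0181  0.0861] yaw_err 89.28 F(u,w,z) [-0.85  7.23  3.13] Ftool [ 7.24 -0.94 -3.1 ] open 0.0 q6 -1.57
t 20.13 st [-0.0799  0.0178  0.086 ] yaw_err 89.26 F(u,w,z) [-0.24  7.13  2.44] Ftool [ 7.13 -0.33 -2.41] open 0.0 q6 -1.57
```

The lever is tight: a steady 7.1 N, inside the 6–8 N snug range. I'll stop here, back straight off the paddle and lift clear.

```bash
S='python3 -c "from h import *; show()"'
python3 -m handwheel '[[[0,0.004,0,0,0],[0,0.01,0,0,0],[0,0.01,0,0,0],[0,0,0,-0.02,0],[0,0,0,-0.03,0],[0,0,0,-0.03,0],[0,0.01,0,-0.03,0],[0,0.03,0,-0.02,0],[0,0.03,0,0,0],[0,0.03,0,0,0],[0,0.03,0,0,0],[0,0.03,0,0,0]]]' >/dev/null
python3 -m handwheel '[[[0,0,0,0,0],[0,0,0,0,0],[0,0,0,0,0]]]' >/dev/null; eval "$S"
python3 - <<'E'
from h import *
for n in('side','top'):
    viewer.read_camera(n)
    for t,z in(('paddle_end',.09),('cam_axis',.09),('stud',.064)):
        print(n,t,[(round(d['confidence'],2),st(onz(n,*(np.array(d['xy'])*[640,400]),z))) for d in viewer.pinpoint(n,t)][:2])
im=viewer.read_camera('side')
cv2.imwrite('pics/s6.png',cv2.resize(im[110:260,220:400],None,fx=4,fy=4,interpolation=cv2.INTER_CUBIC))
E
```

```text
t 21.38 st [-0.0775  0.2001  0.2168] yaw_err 89.23 F(u,w,z) [-0.84  0.25  0.22] Ftool [ 0.24 -0.85 -0.22] open 0.0 q6 -1.57
side paddle_end []
side cam_axis [(0.85, array([ 0.0413, -0.0033,  0.09  ]))]
side stud [(0.85, array([-0.0313, -0.0114,  0.064 ])), (0.83, array([-0.4248, -0.1993,  0.064 ]))]
top paddle_end [(0.92, array([-0.0879, -0.0071,  0.09  ]))]
top cam_axis [(0.68, array([0.0358, 0.0076, 0.09  ])), (0.27, array([-0.134,  0.009,  0.09 ]))]
top stud [(0.67, array([-0.038 , -0.0023,  0.064 ])), (0.58, array([-0.448 , -0.1856,  0.064 ]))]
```

View pics/s6.png

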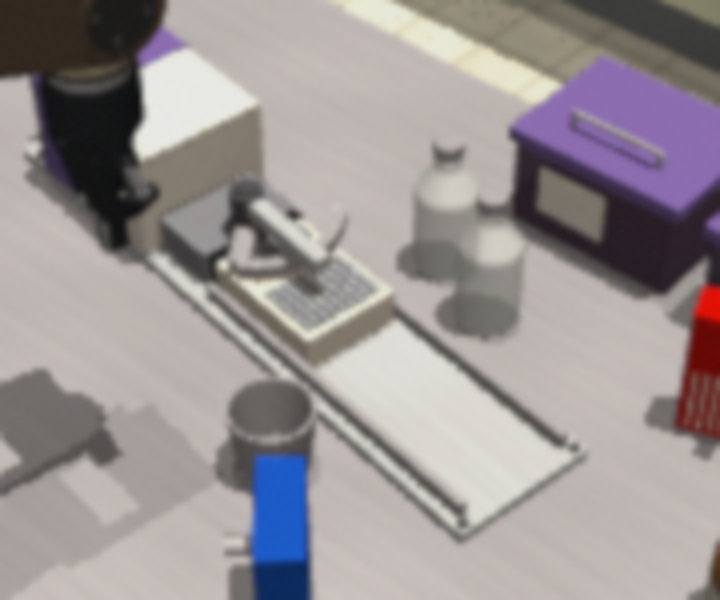

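The picture shows the lever turned a quarter back over the cassette, with its end at crop (315,255). The hook is round the stud, the cassette lies flat on the gasket, the bystanders have not moved, and the arm is clear. I'll hand it in.

```bash
python3 -c "from plant import sign_off; print(sign_off())"
```

```text
the job is handed in; nothing more can be done
None
```

The job is handed in: the cassette is tipped flat and slid home on the gasket, and the cam lever is turned about a quarter turn (about 1.56 rad) to a steady 7.1 N, at about 21 s of the 72 s, with the other things on the bench not moved as far as the last picture shows.

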